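# Set the hand mill to its tab and lock the setting

## Robot

A 6-joint arm with a two-finger parallel gripper is mounted at the origin on a cart in front of the work surface, level with it; the furniture and walls round the work are solid. World frame = base frame: x ahead of the robot, y to its left, z up, the work surface at z = 0. Lengths are in m, angles in rad, forces in N, time in s.
With the tool pointing down it reaches from about 0.3 to 0.775 m from the base axis. Payload 14.6 kg.
Tool frame: the origin (TCP) lies at the very end of the fingers, on their centre line; the grasp point (between the pads) lies 19 mm behind it; z points along the fingers, y is the line along which they close (so a half turn about z gives the same grasp; the last joint's range is limited). The gripper opens to 94 mm and grips with 3 to 60 N. Pads are 16 mm wide; open, the fingers measure 119 mm over their backs; the gripper's body (75 mm by 177 mm) begins 78 mm behind the grasp point.
Start: joints at [1.195, 0.3, 1.521, -0, 1.321, -0.067], TCP at [0.167, 0.524, 0.205] pointing down, gripper open.
Joint ranges: [-3.03, 3.03], [-0.79, 2.21], [0.23, 2.52], [-1.04, 4.18], [0, 3.07], [-2.55, 2.55]. Speed limits (rad/s): [2.22, 2.22, 2.57, 3.14, 3.14, 3.14].

## Interface

Orientations are given as a unit quaternion [x, y, z, w].
In Python, from cell import r gives the robot as it stands.
- The arm moves only by the shell command python3 -m pendant 'ROWS' [FORCE]. ROWS is JSON, a list that holds one entry, the list of rows, each a list of 5 numbers: the finger opening in mm, from 0 to 94, then the shift along the tool's x, y, z in mm, then the turn about the tool's z in rad. In form: [[[claw, x, y, z, spin], ...]]. A call has 1 to 8 rows; each row is the pose to reach, as a shift and turn from the pose commanded when the call began, along the tool's axes at that moment; what a row does not reach only later rows make up. A row lasts 1/10 s, in which the tool goes at most 50 mm and 8.59 degrees, less where a joint would pass 70% of its speed; a pose out of reach is approached as far as the arm can. A call with a gripper value outside its range is refused whole. The fingers move at their own pace and stop on an object; FORCE is the grip in N (left out, the last holds). Time passes only in rows, so rows that repeat a pose let the fingers close. It gives the time, the measured TCP pose, the force, the opening and the grip force at its end, in the units of the state.
- r.state(): the state, without advancing time (a new reading comes with each control period).
- r.snapshot(name): name is "scene" or "side" or "wrist"; returns a dict with "frame" (400x640x3 uint8, red, green, blue), "range_z" (400x640 float32, m along the optical axis (not along the pixel's ray), 0 where there is no reading), "mtx" (3x3 intrinsics, pixels), "world_to_cam" (4x4, takes a point from world to camera coordinates); the wrist camera has in their place "tool_from_camera" (4x4, takes a point from camera to tool coordinates, whose origin is the TCP and whose axes are the flange's). Camera axes: x right, y down, z forward; pixel columns grow to the right and rows downward; lengths in m; the calibration is good to about 2 mm. A picture is of the moment at which its call begins: read the wrist's pose just before it.
- r.job_done(): hands the job in; it is judged then, once.
The state is a dict: "clock": time; "joint_positions": joint angles; "joint_velocities": joint speeds; "effort": joint torques, N m; "eef_pos": TCP position; "ee_rot": TCP orientation; "contact_force": force on the tool from outside, world axes, zero at the start; "torque": the same for the moment, N m; "opening": opening from 0.0 (shut) to 1.0 (fully open); "grasp_force": force on a finger pad.
Only numpy, scipy, OpenCV 4.12 (cv2) and the standard library are available. Lean on these libraries where they do the work, as an engineer would, in place of code of your own. Each camera call takes 0.05 s, during which the arm holds its last target. There are 200 camera calls.

## Task

Turn the black bar knob on top of the hand mill until the white pointer of its brass disc stands at the red tab. Then run the round brass lock nut under the knob down (clockwise seen from above) until it bears firmly on the rubber washer, so that the setting is locked, but do not tighten so hard that the pointer is dragged off the tab. Let go, and leave the things round the mill alone.

Things in the scene. Friction and masses are not known exactly. Their poses are not given: they have to be found in the camera images.
- mill: Wooden hand mill, 124 (x) x 136 (y) mm, fixed; steel deck 78 mm up; origin under its centre, drawer front on its -x side. On its vertical shaft axis, upward: brass setting disc (88 mm), fixed aluminium bridge bar (26 mm wide, along the mill's y, top 108 mm up, legs at y +-61 mm), rubber washer, lock nut, bar knob. Disc, shaft and knob turn together, at about 0.64 N m, and stay where left.
- washer_top (a point): centre of the upper face of the black rubber washer (42 mm across, 2 mm thick) on the bridge bar, on the shaft axis, 110 mm above the worktop; fixed to the mill
- knob (a point): centre of the black bar knob on top of the shaft, 159 mm above the worktop; bar 44 mm long along its x, 18 mm wide along its y, 24 mm high (147 to 171 mm up); z up. Its x points the way the pointer points. It turns 1.7 rad either side of the mill's -x.
- pointer_tip (a point): tip of the white pointer on the brass disc, 47 mm from the shaft axis, 83 mm above the worktop; it turns with the knob
- tab_tip (a point): inner end of the small red tab (10 x 6 x 5 mm, stiff, do not move) that marks the wanted setting on the deck, 47 mm from the shaft axis, on the mill's -x side; the pointer tip shall stand at it
- nut_mid (a point): centre of the round knurled brass lock nut (52 mm across, 20 mm high, white dot on top), on the shaft axis; z up, turns with the nut. It stands loose a hair above the washer, somewhere between 0.2 and 2.8 rad of turning from bearing on it (not to be seen: its height changes by under 0.5 mm in all). Grip it anywhere round its rim from above, fingers past the knob; clockwise from above tightens.
- nut_under (a point): centre of the nut's lower face; level with washer_top until it bears, then 0.48 mm lower per rad. Turning the nut takes 0.12 N m while free, 0.25 once it bears, then 0.45 more per rad: firm at 0.4 to 0.5 (it springs back little); at 0.64 N m it drags shaft and pointer. With the hand stopped the felt torque is about 0.25 less (free: 0 or slightly reversed), as friction lets go.
- tin: low food tin, 76 mm across, 58 mm high, bystander; origin at the centre of its underside
- espresso_cup: blue-grey espresso cup, 63 mm across, 86 mm over its handle, 50 mm high, bystander; origin at the centre of its underside
- salt_cellar: round wooden salt cellar, 91 mm across, 66 mm high, bystander; origin at the centre of its underside

How it is judged:
By the outcome, as a careful person would: the job done as asked, in the order asked, and still so for the second after the job is handed in, with the robot touching nothing.
It also fails if it takes over 72 s, if anything falls off the work surface, if the arm or the gripper's body presses on something with over 40 N, if the wrist force passes 120 N, or if a joint passes its speed limit or range.

## Working session

There is one attempt and no reset: what is moved stays moved. The work goes in short steps, Python scripts to look and compute and a shell command to move; the robot and the scene stay as the last step left them, time stands still between calls to the robot, and variables do not carry over. Pictures are saved under pics/ and viewed, at most 10 in all, crops included, and the job is handed in when it is done.

```bash
mkdir -p pics
cat > h.py <<'E'
from cell import r
import numpy as np, cv2
from scipy.spatial.transform import Rotation as R
def snap(n):
    s=r.state(); d=r.snapshot(n)
    if n=="wrist":
        T=np.eye(4);T[:3,:3]=R.from_quat(s["ee_rot"]).as_matrix();T[:3,3]=s["eef_pos"]
        d["c2w"]=T@d["tool_from_camera"]
    else: d["c2w"]=np.linalg.inv(d["world_to_cam"])
    return d
def save(d,f,crop=None,k=1):
    im=d["frame"][:,:,::-1]
    if crop: x0,y0,x1,y1=crop; im=im[y0:y1,x0:x1]
    cv2.imwrite("pics/"+f,cv2.resize(im,None,fx=k,fy=k,interpolation=cv2.INTER_CUBIC))
def ray(d,u,v,z):
    "point at pixel on plane height z"
    p=d["c2w"][:3,:3]@np.linalg.inv(d["mtx"])@[u,v,1]; o=d["c2w"][:3,3]
    return o+p*(z-o[2])/p[2]
def dep(d,u,v):
    Z=d["range_z"][v,u]; return (d["c2w"]@np.r_[np.linalg.inv(d["mtx"])@[u,v,1]*Z,1])[:3]
E
python3 - <<'E'
from h import *
np.set_printoptions(precision=3,suppress=True)
ds=[snap(n) for n in("scene","side","wrist")]
import pickle;pickle.dump(ds,open("d0.pkl","wb"))
cv2.imwrite("pics/a.png",np.vstack([d["frame"][:,:,::-1] for d in ds[:1]]))
cv2.imwrite("pics/b.png",np.vstack([cv2.resize(d["frame"][:,:,::-1],(480,300)) for d in ds[1:]]))
print(r.state())
for d in ds: print(d["c2w"])
E
```

```text
{'clock': 0.15, 'joint_positions': array([ 1.195,  0.3  ,  1.521, -0.   ,  1.321, -0.067]), 'joint_velocities': array([ 0.   ,  0.001, -0.003,  0.001, -0.001, -0.001]), 'effort': array([  0.   , -53.196, -35.282,   0.071,   0.024,  -0.   ]), 'eef_pos': array([0.167, 0.524, 0.205]), 'ee_rot': array([ 0.154,  0.988, -0.   , -0.   ]), 'contact_force': array([-0.279, -0.121,  0.837]), 'torque': array([-0.03 ,  0.016,  0.031]), 'grasp_force': 0.0, 'opening': 1.0013605752855734}
[[ 0.726 -0.479  0.493  0.109]
 [-0.688 -0.495  0.532 -0.494]
 [-0.011 -0.725 -0.688  0.8  ]
 [ 0.     0.     0.     1.   ]]
[[ 0.968 -0.111  0.226  0.325]
 [-0.252 -0.419  0.872 -1.034]
 [-0.002 -0.901 -0.434  0.611]
 [ 0.     0.     0.     1.   ]]
[[ 0.303  0.917  0.259  0.092]
 [ 0.953 -0.292 -0.083  0.547]
 [-0.     0.272 -0.962  0.384]
 [ 0.     0.     0.     1.   ]]
```

View pics/a.png

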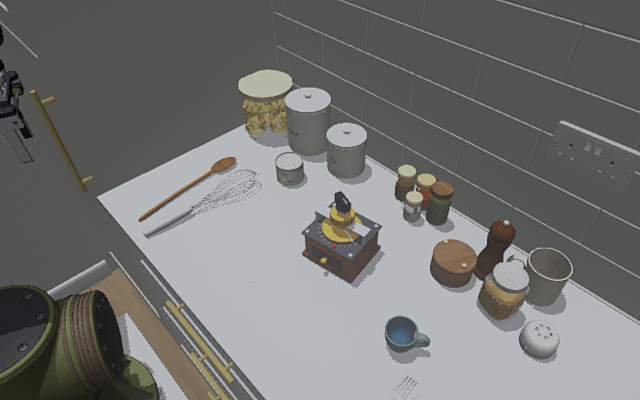

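View pics/b.png

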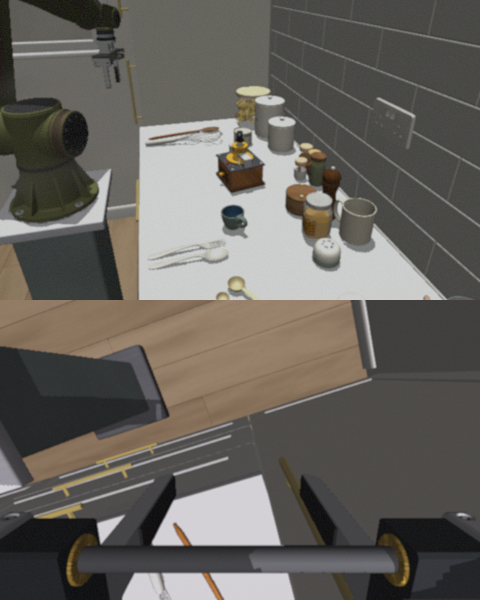

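The mill is at about (342,235) in the scene image, with the knob at (343,201). The tin is behind it at (290,168), the salt cellar at (454,262) and the cup at (402,334). I'll enlarge the mill.

Run:
```python
from h import *
import pickle;np.set_printoptions(precision=3,suppress=True)
d,s,w=pickle.load(open("d0.pkl","rb"))
save(d,"c.png",(290,180,390,285),6)
print(ray(d,342,200,.165),dep(d,342,205))
for u,v,z in((290,161,.058),(454,248,.066),(402,325,.05)):print(ray(d,u,v,z))
```

```text
[ 0.578 -0.036  0.165] [ 0.565 -0.049  0.168]
[0.663 0.24  0.058]
[ 0.718 -0.232  0.066]
[ 0.507 -0.268  0.05 ]
```

View pics/c.png

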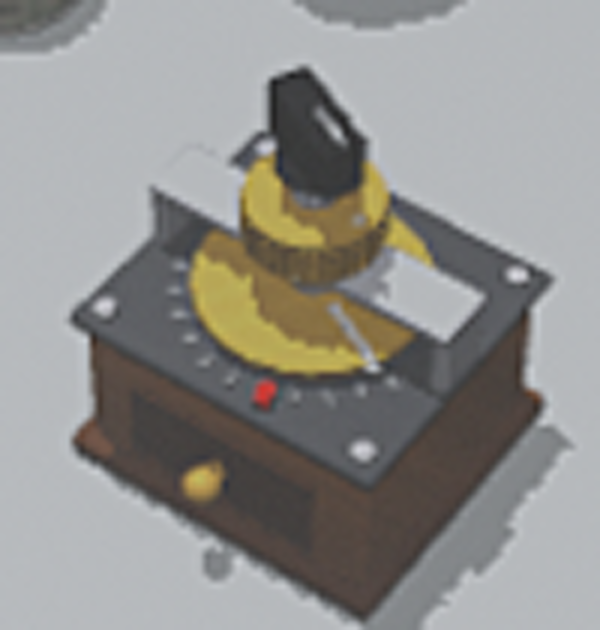

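Run:
```python
from h import *
import pickle;np.set_printoptions(precision=4,suppress=True)
d,s,w=pickle.load(open("d0.pkl","rb"))
f=lambda u,v,z:ray(d,290+u/6,180+v/6,z)
S=[f(*p,.079) for p in((103,307),(363,450),(518,274),(262,145))]
print(np.array(S)); c=np.mean(S,0);print("c",c)
yv=(S[0]-S[1]+S[3]-S[2]);xv=S[2]-S[1]+S[3]-S[0]
print("yaw",np.arctan2(xv[1],xv[0]),np.arctan2(-yv[0],yv[1]))
for n,p in(("tab",f(265,385,.083)),("tip",f(376,370,.083)),("root",f(333,306,.083))):
  q=(p-c)[:2];print(n,p,np.linalg.norm(q),np.arctan2(q[1],q[0]))
print("knob",f(303,72,.171),f(350,140,.171))
st=r.state();m=R.from_quat(st["ee_rot"]).as_matrix();print(m)
print("shift tool",m.T@(np.r_[c[:2],.205]-st["eef_pos"]))
```

```text
[[ 0.519   0.0097  0.079 ]
 [ 0.5394 -0.101   0.079 ]
 [ 0.6383 -0.0831  0.079 ]
 [ 0.6179  0.0294  0.079 ]]
c [ 0.5787 -0.0363  0.079 ]
yaw 0.18803703910260336 0.18101061817393466
tab [ 0.5331 -0.0595  0.083 ] 0.05109735925404693 -2.6707627282945485
tip [ 0.5658 -0.0815  0.083 ] 0.04699098156187073 -1.8478685080369759
root [ 0.5763 -0.0499  0.083 ] 0.013866021169537337 -1.7434758481797823
knob [ 0.5879 -0.0216  0.171 ] [ 0.5757 -0.0561  0.171 ]
[[-0.9527  0.304  -0.0003]
 [ 0.304   0.9527 -0.0008]
 [ 0.     -0.0009 -1.    ]]
shift tool [-0.5623 -0.4085  0.0004]
```

```bash
python3 -m pendant '[[[94,-40,-29,0,0],[94,-80,-58,-5,0],[94,-120,-87,-10,0],[94,-160,-116,-15,0],[94,-200,-145,-20,0],[94,-240,-174,-25,0.1],[94,-280,-203,-30,0.25],[94,-320,-232,-35,0.4]]]'
python3 -m pendant '[[[94,-146,-209,-5,0.14],[94,-146,-209,-10,0.28],[94,-146,-209,-10,0.42],[94,-146,-209,-10,0.56],[94,-146,-209,-10,0.7],[94,-146,-209,-10,0.84],[94,-146,-209,-10,0.98],[94,-146,-209,-10,1.14]]]'
python3 - <<'E'
from h import *
np.set_printoptions(precision=4,suppress=True)
d=snap("wrist");import pickle;pickle.dump(d,open("d1.pkl","wb"));save(d,"w1.png")
st=r.state();print(st)
m=R.from_quat(st["ee_rot"]).as_matrix();print("yaw",np.arctan2(m[1,0],m[0,0]),m.T@(np.r_[.5787,-.0363,.25]-st["eef_pos"]))
E
```

```text
clock: 0.95
eef_pos: [0.4022, 0.2038, 0.2407]
ee_rot: [0.35, 0.937, 0.0, 0.0]
contact_force: [1.2, 0.7, 0.3]
opening: 1.002
grasp_force: 0.0
clock: 1.75
eef_pos: [0.3761, -0.0486, 0.2504]
ee_rot: [0.797, 0.603, -0.0, -0.0]
contact_force: [0.2, -0.3, 0.5]
opening: 1.0
grasp_force: 0.0
{'clock': 1.8, 'joint_positions': array([-0.2244, -0.1307,  1.8825,  0.    ,  1.39  ,  0.0605]), 'joint_velocities': array([ 0.0106,  0.0005, -0.0011,  0.0005,  0.0014, -0.3026]), 'effort': array([ -0.3955, -28.2469, -36.0797,   0.0544,   0.0371,  -2.7476]), 'eef_pos': array([ 0.3761, -0.0483,  0.2504]), 'ee_rot': array([ 0.8003,  0.5995, -0.0001, -0.0001]), 'contact_force': array([-0.5723,  0.1965, -0.9307]), 'torque': array([-0.0665,  0.0783, -0.0349]), 'grasp_force': 0.0, 'opening': 0.998964162984767}
yaw 1.2858751124921801 [0.0685 0.191  0.0003]
```

View pics/w1.png

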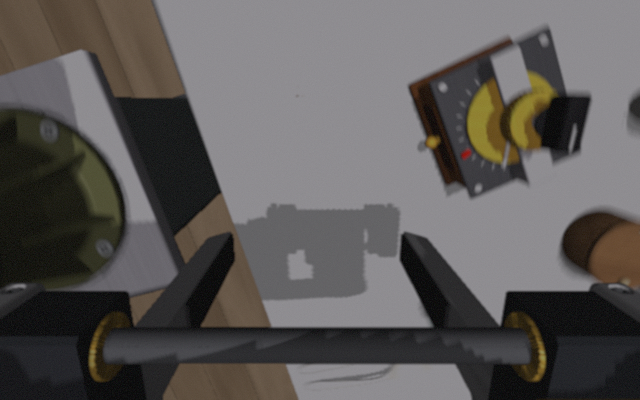

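The wrist view shows the mill to the upper right, with the red tab at (467,155) and the knob at (568,125). The shift axes had rotated with the tool, so I'm still about 0.2 m short. Moving over the mill.

```bash
python3 -m pendant '[[[94,10,40,0,0],[94,20,80,0,0],[94,30,120,0,0],[94,30,160,0,0],[94,30,191,0,0],[94,30,191,0,0],[94,30,191,0,0]]]'
python3 - <<'E'
from h import *
np.set_printoptions(precision=4,suppress=True)
d=snap("wrist");import pickle;pickle.dump(d,open("d2.pkl","wb"));save(d,"w2.png",(120,0,520,300),2)
st=r.state();print(st["eef_pos"],st["ee_rot"],st["joint_positions"])
E
```

```text
clock: 2.5
eef_pos: [0.5682, -0.0695, 0.2496]
ee_rot: [0.795, 0.607, -0.001, -0.001]
contact_force: [0.1, 0.1, -0.2]
opening: 1.002
grasp_force: 0.0
[ 0.5679 -0.0694  0.2502] [ 0.7947  0.607  -0.0003 -0.0003] [-0.1856  0.3207  1.3901 -0.      1.4315  0.0805]
```

View pics/w2.png

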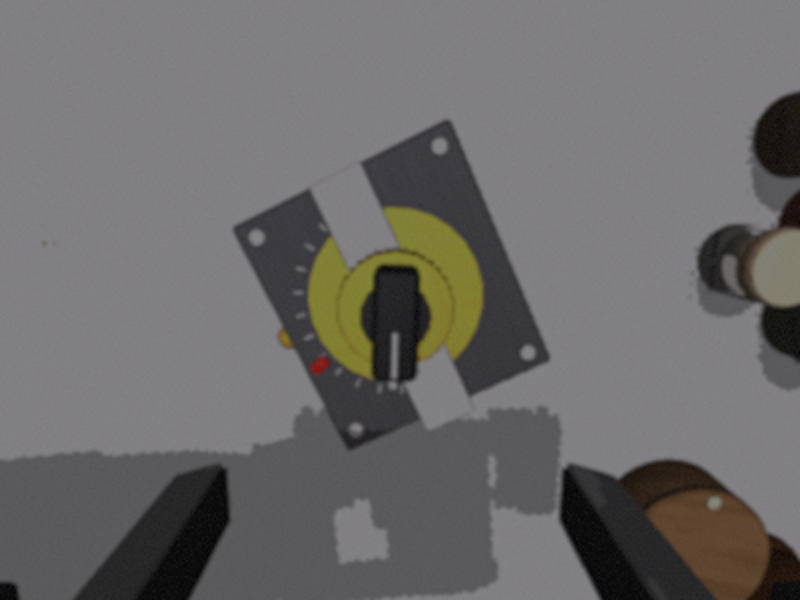

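This close view gives, in crop pixels, screws at (257,237), (440,146), (528,352) and (356,429). The tab's inner end is at (327,360), the pointer tip at (393,388) and the knob top's centre at (396,324).

Run:
```python
from h import *
import pickle;np.set_printoptions(precision=4,suppress=True)
d=pickle.load(open("d2.pkl","rb"))
f=lambda u,v,z:ray(d,120+u/2,v/2,z)
S=np.array([f(*p,.079) for p in((257,237),(356,429),(528,352),(440,146))])
c=S.mean(0);print(S,"c",c)
xv=S[2]-S[1]+S[3]-S[0];print("yaw",np.arctan2(xv[1],xv[0]))
for n,p in(("tab",f(327,361,.083)),("tabc",f(320,366,.083)),("tip",f(393,388,.083)),("k",f(396,324,.171))):
  q=(p-c)[:2];print(n,p,np.linalg.norm(q),np.arctan2(q[1],q[0]))
a,b=f(396,268,.171),f(395,381,.171);print("knob",np.arctan2(*(b-a)[1::-1]),np.linalg.norm(b-a))
st=r.state();m=R.from_quat(st["ee_rot"]).as_matrix();print("toolyaw",np.arctan2(m[1,0],m[0,0]))
for t in (c,f(396,324,.171)): print(m.T@(np.r_[t[:2],.143]-st["eef_pos"]))
```

```text
[[ 0.5195  0.0086  0.079 ]
 [ 0.5393 -0.1013  0.079 ]
 [ 0.6377 -0.0841  0.079 ]
 [ 0.6181  0.0262  0.079 ]] c [ 0.5787 -0.0377  0.079 ]
yaw 0.17459911393595265
tab [ 0.5356 -0.0605  0.083 ] 0.048688416590369314 -2.6537497358887596
tabc [ 0.5314 -0.0621  0.083 ] 0.053214678087509584 -2.6648972891071705
tip [ 0.5649 -0.0834  0.083 ] 0.047785209513797555 -1.863733032575535
k [ 0.579  -0.0366  0.171 ] 0.0011048919775927346 1.2648185747072664
knob -1.8439784868313225 0.04342473133395417
toolyaw 1.3046508331520117
[0.0335 0.0021 0.1072]
[0.0346 0.0021 0.1072]
```

```bash
python3 -m pendant '[[[60,20,2,0,0.01],[45,34,2,10,0.01],[45,34,2,40,0.01],[45,34,2,70,0.01],[45,34,2,95,0.01],[45,34,2,107,0.01],[45,34,2,107,0.01]]]' 20
python3 -m pendant '[[[16,0,0,0,0],[16,0,0,0,0],[16,0,0,0,0],[16,0,0,0,0],[16,0,0,0,0],[16,0,0,0,0]]]' 20; python3 -c "
from h import *
s=r.state();m=R.from_quat(s['ee_rot']).as_matrix();print(s,np.arctan2(m[1,0],m[0,0]))"
```

```text
clock: 3.25
eef_pos: [0.5784, -0.037, 0.1422]
ee_rot: [0.798, 0.603, -0.001, -0.001]
contact_force: [0.3, 1.5, 0.4]
opening: 0.485
grasp_force: 0.0
clock: 3.85
eef_pos: [0.5778, -0.0368, 0.1446]
ee_rot: [0.798, 0.602, -0.001, -0.001]
contact_force: [-15.9, 4.6, 8.7]
opening: 0.307
grasp_force: 20.0
{'clock': 3.85, 'joint_positions': array([-1.27064709e-01,  4.20355620e-01,  1.50384842e+00,  5.65481462e-04,
        1.22108548e+00,  1.50385304e-01]), 'joint_velocities': array([-1.03379065e-03,  2.62494826e-04,  1.38059326e-03, -1.60896679e-04,
       -7.50044597e-04, -2.53182511e-05]), 'effort': array([-1.85334362e+00, -5.45282149e+01, -3.80542159e+01, -4.87012994e-01,
       -4.74403694e+00, -3.75403424e-04]), 'eef_pos': array([ 0.57779597, -0.03677276,  0.14458697]), 'ee_rot': array([ 0.79815002,  0.60245586, -0.00113669, -0.00148159]), 'contact_force': array([-15.88557597,   4.55273383,   8.6604188 ]), 'torque': array([ 0.81675685,  3.5343725 , -0.03009101]), 'grasp_force': 20.000866502523422, 'opening': 0.30727675473786237} 1.2931516383195183
```

The opening stopped at 29 mm instead of 18. The fingertips caught the round collar below the bar, so I'll open, rise and regrip.

```bash
python3 -m pendant '[[[45,0,0,0,0],[45,0,0,0,0],[45,0,0,-5,0],[45,0,0,-9,0],[45,0,0,-9,0]]]' 20
python3 -c "
from h import *
d=snap('wrist');save(d,'w3.png',(170,100,470,320),2.5)
s=r.state();m=R.from_quat(s['ee_rot']).as_matrix();print(s['eef_pos'],s['contact_force'],s['torque'],np.arctan2(m[1,0],m[0,0]),s['opening'])"
```

```text
clock: 4.35
eef_pos: [0.5798, -0.0375, 0.1535]
ee_rot: [0.798, 0.602, 0.001, 0.001]
contact_force: [0.1, 0.6, -0.2]
opening: 0.48
grasp_force: 0.0
[ 0.57961861 -0.03745156  0.15297435] [-0.26481829 -0.03117366  0.12579146] [-0.06382345  0.08318547 -0.05223588] 1.2927668717682137 0.4779026512053131
```

View pics/w3.png

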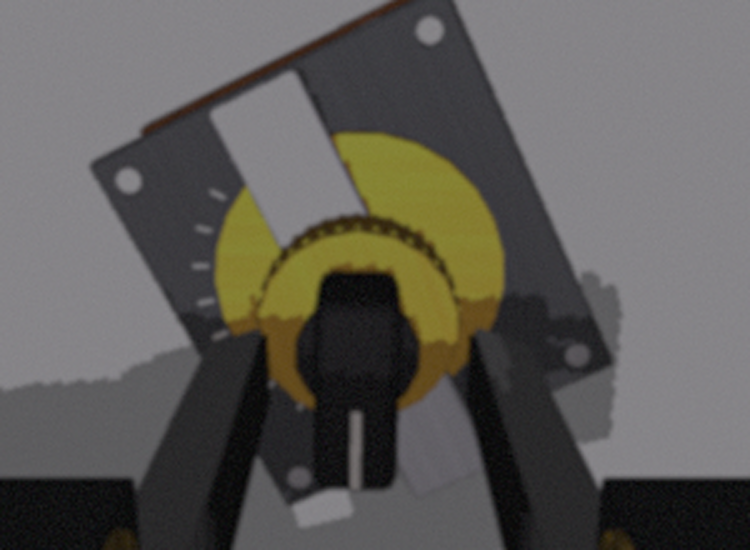

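The picture shows the bar on a wider round collar, roughly centred between the fingers and undisturbed. Gripping the bar now.

```bash
python3 -m pendant '[[[14,0,0,0,0],[14,0,0,0,0],[14,0,0,0,0],[14,0,0,0,0],[14,0,0,0,0]]]' 30; python3 -c "
from h import *
s=r.state();m=R.from_quat(s['ee_rot']).as_matrix();print(s['contact_force'],s['torque'],np.arctan2(m[1,0],m[0,0]),s['opening']*94)"
```

```text
clock: 4.9
eef_pos: [0.5775, -0.0369, 0.1522]
ee_rot: [0.798, 0.602, -0.002, -0.002]
contact_force: [-14.6, 3.6, 6.3]
opening: 0.193
grasp_force: 30.0
[-14.60938554   3.56408367   6.31258969] [ 0.53279002  2.9208284  -0.23929288] 1.2927121068440097 18.1069838337407
```

```bash
python3 -m pendant '[[[14,0,-2,0,0],[14,0,-2,0,0.1],[14,0,-2,0,0.22],[14,0,-2,0,0.36],[14,0,-2,0,0.5],[14,0,-2,0,0.64],[14,0,-2,0,0.76],[14,0,-2,0,0.8]]]' 40;python3 -m pendant '[[[14,0,0,0,0],[14,0,0,0,0]]]'; python3 -c "
from h import *
s=r.state();m=R.from_quat(s['ee_rot']).as_matrix();print(s['contact_force'],s['torque'],np.arctan2(m[1,0],m[0,0]),s['opening']*94)
d=snap('scene');save(d,'s2.png',(310,210,370,255),10)
import pickle;pickle.dump(d,open('d3.pkl','wb'))"
```

```text
clock: 5.7
eef_pos: [0.5774, -0.0369, 0.1523]
ee_rot: [0.97, 0.242, -0.0, 0.0]
contact_force: [-0.4, -0.5, -0.3]
opening: 0.187
grasp_force: 40.3
clock: 5.9
eef_pos: [0.5774, -0.0369, 0.1523]
ee_rot: [0.97, 0.245, -0.0, 0.0]
contact_force: [0.2, -1.2, -1.7]
opening: 0.191
grasp_force: 40.2
[ 0.19964672 -1.20546761 -1.72896082] [0.021543   0.30491118 0.48646543] 0.4945857976313916 17.999931588993515
```

View pics/s2.png

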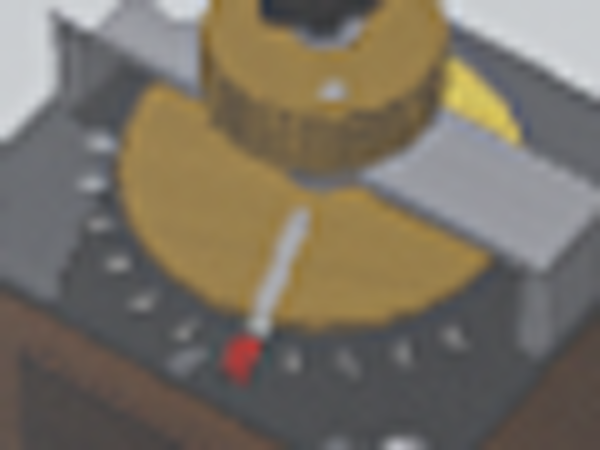

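The pointer now nearly lines up with the tab. Its root is at (300,215), its tip at (259,332), and the tab runs from (248,337) to (236,380). Checking the angles.

Run:
```python
from h import *
import pickle
d=pickle.load(open('d3.pkl','rb'))
f=lambda u,v,z:ray(d,310+u/10,210+v/10,z)
for c in ((.5787,-.0363),(.5775,-.0369),(.5787,-.0377)):
  for n,p in(("root",f(300,215,.083)),("tip",f(259,330,.083)),("tab c",f(242,358,.083)),("tab in",f(246,343,.083))):
    q=p[:2]-c;print(n,np.linalg.norm(q).round(4),np.arctan2(q[1],q[0]).round(3))
fr=d["frame"].astype(int);m=(fr[...,0]>130)&(fr[...,1]<90)&(fr[...,2]<90);m[:,:310]=0;m[:,370:]=0;m[:200]=0;m[265:]=0
v,u=np.nonzero(m);print((u.mean()+.5-310)*10,(v.mean()+.5-210)*10,len(u))
a,b=f(300,215,.083),f(259,330,.083);print(np.arctan2(*(b-a)[1::-1]))
```

```text
root 0.0136 -2.645
tip 0.047 -2.62
tab c 0.0553 -2.644
tab in 0.0512 -2.653
root 0.0122 -2.641
tip 0.0456 -2.619
tab c 0.054 -2.644
tab in 0.0498 -2.652
root 0.013 -2.74
tip 0.0463 -2.647
tab c 0.0546 -2.667
tab in 0.0505 -2.677
243.75 353.75 8
-2.610661818949409
```

```bash
python3 -m pendant '[[[14,0,0,0,0.02],[14,0,0,0,0.02],[14,0,0,0,0.02],[45,0,0,0,0.02],[45,0,0,0,0.02],[94,0,0,0,0.02],[94,0,0,-30,0.02],[94,0,0,-50,0.02]]]';python3 -m pendant '[[[94,-40,0,-40,0],[94,-40,0,-50,0],[94,-40,0,-50,0],[94,-40,0,-50,0]]]'; python3 -c "
from h import *
s=r.state();m=R.from_quat(s['ee_rot']).as_matrix();print(s['contact_force'],s['torque'],np.arctan2(m[1,0],m[0,0]),s['opening']*94)
w=snap('wrist');d=snap('scene')
import pickle;pickle.dump((w,d),open('d4.pkl','wb'))
a=cv2.resize(w['frame'][60:260,220:420,::-1],None,fx=2.9,fy=2.9,interpolation=2)
cv2.imwrite('pics/w4.png',a)"
```

```text
clock: 6.75
eef_pos: [0.5776, -0.0368, 0.2039]
ee_rot: [0.972, 0.234, 0.0, 0.0]
contact_force: [0.2, -0.2, 0.9]
opening: 0.577
grasp_force: 0.0
clock: 7.15
eef_pos: [0.542, -0.0548, 0.2516]
ee_rot: [0.972, 0.234, -0.0, -0.0]
contact_force: [1.0, 0.5, -0.2]
opening: 0.921
grasp_force: 0.0
[ 0.97126908  0.54973739 -0.18241274] [-0.11020517  0.09799697  0.00687468] 0.472692305533902 86.58067251539448
```

View pics/w4.png

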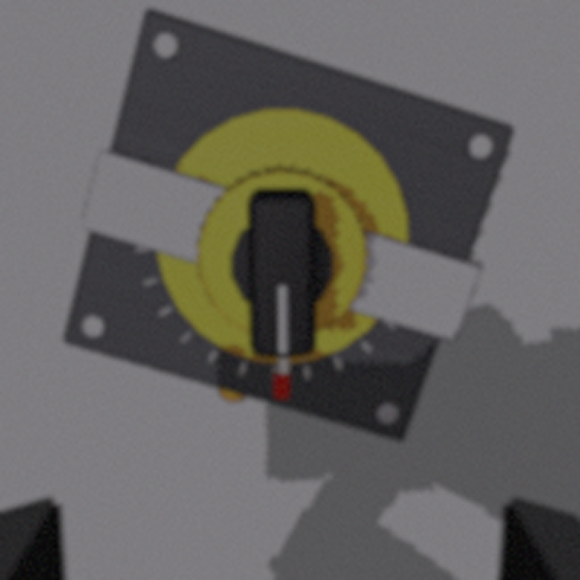

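The tip at (284,368) and the tab centre at (282,387) line up with the disc centre column at 283.5, so the setting is good. Next I'll turn the wrist back at height, to give a long clockwise sweep on the nut.

```bash
python3 -m pendant '[[[94,20,0,0,-0.14],[94,40,0,0,-0.28],[94,40,0,0,-0.42],[94,40,0,0,-0.56],[94,40,0,0,-0.7],[94,40,0,0,-0.84],[94,40,0,0,-0.98],[94,40,0,0,-1.12]]]'; python3 -m pendant '[[[94,0,0,0,-0.14],[94,0,0,0,-0.28],[94,0,0,0,-0.42],[94,0,0,0,-0.56],[94,0,0,0,-0.7],[94,0,0,0,-0.84],[94,0,0,0,-0.98],[94,0,0,0,-1.12]]]'; python3 -m pendant '[[[94,0,0,0,-0.14],[94,0,0,0,-0.28],[94,0,0,0,-0.42],[94,0,0,0,-0.56],[94,0,0,0,-0.7],[94,0,0,0,-0.84],[94,0,0,0,-0.94],[94,0,0,0,-0.94]]]'; python3 -c "
from h import *
s=r.state();m=R.from_quat(s['ee_rot']).as_matrix();print(s['eef_pos'],np.arctan2(m[1,0],m[0,0]),s['joint_positions'],s['opening']*94, m.T@(np.r_[.5776,-.0368,.1125]-s['eef_pos']))"
```

```text
clock: 8.05
eef_pos: [0.5775, -0.0365, 0.2508]
ee_rot: [0.697, 0.717, -0.001, -0.001]
contact_force: [0.6, -0.4, 0.6]
opening: 1.0
grasp_force: 0.0
clock: 8.85
eef_pos: [0.5775, -0.0364, 0.2508]
ee_rot: [0.21, 0.978, -0.0, -0.001]
contact_force: [-0.0, 0.4, 0.3]
opening: 0.997
grasp_force: 0.0
clock: 9.65
eef_pos: [0.5775, -0.0365, 0.251]
ee_rot: [-0.254, 0.967, 0.0, -0.001]
contact_force: [-0.1, 0.2, 1.0]
opening: 1.001
grasp_force: 0.0
[ 0.57748323 -0.03649403  0.25096731] -2.628448354164337 [-1.26417483e-01  3.36278696e-01  1.36787723e+00  2.56271446e-05
  1.43961032e+00 -2.21036035e+00] 94.11923406503223 [-0.00019091 -0.00050635  0.13846664]
```

```bash
python3 -m pendant '[[[94,0,0,40,0],[94,0,0,80,0],[94,0,0,115,0],[94,0,0,130,0],[94,0,0,138,0],[70,0,0,138,0],[60,0,0,138,0],[60,0,0,138,0]]]' 30;  python3 -m pendant '[[[48,0,0,0,0],[48,0,0,0,0],[48,0,0,0,0],[48,0,0,0,0]]]' 30;python3 -c "
from h import *
s=r.state();m=R.from_quat(s['ee_rot']).as_matrix();print(s['eef_pos'],s['torque'],m.T@s['contact_force'],np.arctan2(m[1,0],m[0,0]),s['opening']*94)"
```

```text
clock: 10.45
eef_pos: [0.578, -0.0369, 0.1155]
ee_rot: [-0.253, 0.968, -0.0, 0.001]
contact_force: [-0.0, -0.3, -0.1]
opening: 0.782
grasp_force: 0.0
clock: 10.85
eef_pos: [0.5775, -0.0368, 0.1147]
ee_rot: [-0.253, 0.968, -0.0, 0.0]
contact_force: [-1.2, 0.7, 2.4]
opening: 0.543
grasp_force: 30.0
[ 0.57751575 -0.0368134   0.11471079] [ 0.09499681  0.07955559 -0.02614854] [ 0.72337605  1.21303865 -2.40561084] -2.630398002938789 51.08573408566733
```

Gripped at 51 mm, well centred. Turning in steps while watching the torque.

```bash
cat > t.py <<'E'
from h import *
s=r.state();m=R.from_quat(s['ee_rot']).as_matrix();print("Tz",s['torque'].round(3),"v6",s["joint_velocities"][5].round(2),"yaw",np.arctan2(m[1,0],m[0,0]).round(3),"op",s['opening']*94,s["contact_force"].round(1))
E
python3 -m pendant '[[[48,0,0,0,0.05],[48,0,0,0,0.1],[48,0,0,0,0.15],[48,0,0,0,0.2]]]' 35 >/dev/null; python3 t.py; python3 -m pendant '[[[48,0,0,0,0.05],[48,0,0,0,0.1],[48,0,0,0,0.15],[48,0,0,0,0.2]]]' >/dev/null; python3 t.py
```

```text
Tz [0.106 0.016 0.111] v6 0.5 yaw -2.832 op 51.265759484379736 [-0.4  0.6  2.4]
Tz [0.186 0.086 0.266] v6 0.49 yaw -3.032 op 51.491053881814715 [-1.3 -0.4  1.2]
```

```bash
for i in 1; do python3 -m pendant '[[[48,0,0,0,0.05],[48,0,0,0,0.1]]]' >/dev/null; python3 t.py; done; python3 -m pendant '[[[48,0,0,0,0.05],[48,0,0,0,0.1]]]' >/dev/null; python3 t.py
```

```text
Tz [0.024 0.083 0.301] v6 0.5 yaw -3.132 op 51.483500424236745 [0.8 0.8 1.7]
Tz [0.021 0.012 0.348] v6 0.5 yaw 3.051 op 51.284353339848415 [ 0.1 -0.8  1.8]
```

It's bearing: the torque climbs 0.045 N m per 0.1 rad, as described. Continuing to about 0.45.

```bash
python3 -m pendant '[[[48,0,0,0,0.05],[48,0,0,0,0.1]]]' >/dev/null; python3 t.py; python3 -m pendant '[[[48,0,0,0,0.05],[48,0,0,0,0.12]]]' >/dev/null; python3 t.py;  python3 -m pendant '[[[48,0,0,0,0],[48,0,0,0,0],[48,0,0,0,0]]]' >/dev/null; python3 t.py
```

```text
Tz [0.091 0.02  0.39 ] v6 0.5 yaw 2.951 op 51.399650648636026 [-0.1 -0.2  1.6]
Tz [-0.035 -0.085  0.481] v6 0.71 yaw 2.831 op 51.21958260556255 [ 0.4 -0.2  1.4]
Tz [ 0.055 -0.018  0.109] v6 0.01 yaw 2.834 op 51.15655654264198 [0.2 0.  1.7]
```

```bash
python3 -m pendant '[[[70,0,0,0,0],[94,0,0,0,0],[94,0,0,0,0],[94,0,0,0,0],[94,0,0,0,0],[94,0,0,-30,0],[94,0,0,-70,0],[94,0,0,-110,0]]]'; python3 -m pendant '[[[94,0,0,-30,0],[94,-60,0,-30,0],[94,-90,0,-30,0],[94,-90,0,-30,0],[94,-90,0,-30,0]]]'; python3 -c "
from h import *
import pickle
d=snap('scene');o=pickle.load(open('d4.pkl','rb'))[1]
cv2.imwrite('pics/s5.png',np.hstack([cv2.resize(x['frame'][195:255,305:370,::-1],None,fx=6,fy=6,interpolation=2) for x in (o,d)]))
"
```

```text
clock: 13.55
eef_pos: [0.5771, -0.0368, 0.2256]
ee_rot: [0.154, 0.988, -0.0, -0.0]
contact_force: [-0.5, -0.1, 0.6]
opening: 0.997
grasp_force: 0.0
clock: 14.05
eef_pos: [0.6631, -0.0643, 0.2531]
ee_rot: [0.154, 0.988, 0.0, -0.001]
contact_force: [-0.6, 0.9, 0.6]
opening: 1.002
grasp_force: 0.0
```

View pics/s5.png

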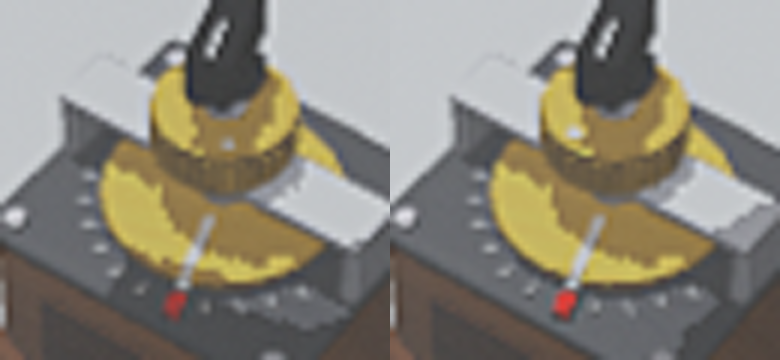

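Comparing before and after, the pointer hasn't moved off the tab: tip at (183,287) and then (573,287), the same place in each half. The nut's dot has moved clockwise from (227,143) to (575,133), and the hand is clear.

```bash
python3 -c "
from cell import r
print(r.job_done())"
```

```text
the job is handed in; nothing more can be done
None
```

The pointer stands at the red tab, and the lock nut is run down on the washer to about 0.45 N m without dragging the pointer off. The gripper has let go and is clear of the mill, nothing else was touched, and the job is handed in at about 14 s.

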